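# Sort two access covers, align the quarter-turn fastener and hold the cover shut

## Robot

A 6-joint arm with a two-finger parallel gripper is mounted at the origin on a cart in front of the work surface, level with it; the furniture and walls round the work are solid. World frame = base frame: x ahead of the robot, y to its left, z up, the work surface at z = 0. Lengths are in m, angles in degrees, forces in N, time in s.
With the tool pointing down it reaches from about 0.35 to 0.875 m from the base axis. Payload 4.2 kg.
Tool frame: the origin (TCP) lies between the finger pads; the fingertips stand 19 mm ahead of it and the grasp point (between the pads) is the TCP; z points along the fingers, y is the line along which they close (so a half turn about z gives the same grasp; the last joint's range is limited). The gripper opens to 87 mm and grips with 3 to 60 N. Pads are 19 mm wide; open, the fingers measure 117 mm over their backs; the gripper's body (75 mm by 190 mm) begins 51 mm behind the grasp point.
Start: joints at [81.853, 22.042, 0.453, 0, -68.411, -14.817], TCP at [0.244, 0.575, 0.242] pointing down, gripper open.
Joint ranges: [-179.83, 179.83], [-69.29, 118.12], [-61.27, 80.66], [-181.25, 117.63], [-171.15, -9.14], [-177.46, 177.46]. Speed limits (degrees/s): [159.86, 159.86, 180, 180, 180, 180].

## Interface

Orientations are given as a 3x3 rotation matrix whose columns are the frame's x, y, z axes.
In Python, from station import r gives the robot as it stands.
- The arm moves only by the tool drive_tool, never from a script. Its argument "steps" is one flat list of numbers, 7 for each row, row after row: the turn, a rotation vector about the tool's x, y, z in rad, then the shift along the tool's x, y, z in m, then the opening, from 0 (shut) to 1 (fully open). A call has 1 to 10 rows; each row shifts and turns the commanded pose from where the row before left it, along the tool's axes as they then stand; what a row does not reach is not made up. A row lasts 1/12 s, in which the tool goes at most 41.7 mm and 7.16 degrees, less where a joint would pass 70% of its speed; a pose out of reach is approached as far as the arm can. A call is refused whole if a number of a shift passes 0.0417 or a number of a turn 0.125, either way. A call with a gripper value outside its range is refused whole. The fingers move at their own pace and stop on an object; the grip force is fixed at half the most. Time passes only in rows, so rows that do not move let the fingers close. It gives the time, the measured TCP pose, the force, the opening and the grip force at its end, in the units of the state.
- r.sense(): the state, without advancing time (a new reading comes with each control period).
- r.capture(name): name is "scene" or "top" or "wrist"; returns the picture (420x560x3 uint8, blue, green, red); there is no depth.
- r.camera_params(name): a dict with "camera_matrix" (3x3 intrinsics, pixels), "extrinsics" (4x4, takes a point from world to camera coordinates). Camera axes: x right, y down, z forward; pixel columns grow to the right and rows downward; lengths in m; the calibration is good to about 2 mm. A picture is of the moment at which its call begins: read the wrist's pose just before it. camera_params takes no time and is no camera call; for the wrist camera it gives the pose at the moment of the call.
- r.finish_job(): hands the job in; it is judged then, once.
The state is a dict: "time_s": time; "joints": joint angles; "joint_velocities": joint speeds; "effort": joint torques, N m; "tcp_pos": TCP position; "ee_rot": TCP orientation; "wrist_force": force on the tool from outside, world axes, zero at the start; "moment": the same for the moment, N m; "gripper_width": opening from 0.0 (shut) to 1.0 (fully open); "gripper_force": force on a finger pad.
Only numpy, scipy, OpenCV 4.12 (cv2) and the standard library are available. Lean on these libraries where they do the work, as an engineer would, in place of code of your own. Each camera call takes 0.05 s, during which the arm holds its last target. There are 200 camera calls.

## Task

First lay the rejected cover (red tags) flat in the red tray and let go of it; then turn the brass quarter-turn fastener in the grey unit's open bay until its wing head points along the two white index marks, so that it can pass through a cover's slot. Then fit the passed cover (green tags) over the fastener and the guide pin, and press it down against its springy gasket until the gasket is fully squeezed; finish while still holding it pressed down with the gripper, so that a colleague can lock it. Leave the jar, the bottle and the solder spool standing where they are.

Things in the scene. Friction and masses are not known exactly. Their poses are not given: they have to be found in the camera images.
- unit_frame (a point): Centre of the top face of the frame of the grey unit (fixed, 110 (x) x 170 (y) x 36 mm high, open bay in its top); 36 mm above the desk. z up, y along the long side. Fastener axis at y = +45 mm, guide pin at y = -45 mm; the two white index marks lie at y = +45 mm on a line along x. A fitted cover has its axes parallel to these and its centre over this point.
- guide_pin (a point): Tip of the upright steel guide pin in the bay: 8 mm thick, its top 29 mm above the frame, the last 4 mm conical; fixed.
- gasket (a joint): How far the black rubber gasket (a 74 x 128 mm ring standing 6 mm above the frame when free) is squeezed down, m: 0 free (a cover merely lying on it stays there), 0.004 fully squeezed. It springs back: about 3 N to start, 9 N to squeeze it fully.
- fastener (a joint): Angle of the quarter-turn fastener, rad, counter-clockwise from above: 0 when the wing head's long side lies along the unit's x axis, i.e. along the white marks. Starts well off; travel -0.3 to 1.6. It stays where it is left (friction 0.04 N m); no stop at 0.
- fastener_head (a point): Point in the fastener's brass wing head, 20 mm above the frame. The head is 26 mm long along this point's x axis (which turns with it), 8 mm wide and 20 mm high, from 8 mm below this point to 12 mm above it; the top 4 mm are a narrower crest, the 16 mm below it are the flats to grip.
- pass_cover_handle (a point): Handle centre of the passed cover (green tags): pale metal plate 76 (x) x 130 (y) x 6 mm, 150 g, with a black handle 14 (x) x 44 (y) x 30 mm high on it. This point is 21 mm above the plate's underside, 15 mm below the handle's top. Slot for the fastener at y = +45 mm, 32 (x) x 13 mm; round 13 mm hole for the guide pin at y = -45 mm. Lies flat on the desk at first.
- reject_cover_handle (a point): Handle centre of the rejected cover: the same cover, with red tags. Which cover lies where changes.
- reject_tray: Red open tray, fixed to the desk, 116 (x) x 170 (y) x 20 mm high, walls and floor 5 mm; origin at the centre of its underside. The cover fits in lying flat with its long side along the tray's y, 15 mm free all round.
- jar: Bystander: white lidded jar, 44 mm wide, 45 mm high; origin at the centre of its underside.
- bottle: Bystander: black glue bottle with a pointed nozzle, 32 mm wide, 78 mm high; origin at the centre of its underside.
- spool: Bystander: spool of solder with black flanges, 52 mm wide, 30 mm high; origin at the centre of its underside.

How it is judged:
By the outcome, as a careful person would: the job done as asked, in the order asked, and still so for the second after the job is handed in, while the arm keeps its last pose, push and grip.
It also fails if it takes over 69 s, if anything falls off the work surface, if the arm or the gripper's body presses on something with over 40 N, if the wrist force passes 120 N, or if a joint passes its speed limit or range.

## Working session

There is one attempt and no reset: what is moved stays moved. The work goes in short steps, Python scripts to look and compute and a tool call to move; the robot and the scene stay as the last step left them, time stands still between calls to the robot, and variables do not carry over. Pictures are saved under pics/ and viewed, at most 10 in all, crops included, and the job is handed in when it is done.

Besides the shell and the picture viewer there is one more tool, called after "Emit:" in YAML: its name, and indented under it one key for each argument. drive_tool: Moves the arm, as the interface text tells. Its arguments: {"type":"object","properties":{"steps":{"type":"array"}},"required":["steps"]}

```bash
mkdir -p pics; ls; python3 - <<'E'
from station import r
import cv2,numpy as np
s=r.sense(); print(s['time_s'],s['tcp_pos'],s['ee_rot'],s['gripper_width'])
for n in ['top','scene']:
    im=r.capture(n); cv2.imwrite(f'pics/{n}0.png',cv2.resize(im,(800,600),interpolation=cv2.INTER_CUBIC))
    p=r.camera_params(n); print(n,np.round(p['camera_matrix'],1).tolist(),np.round(p['extrinsics'],3).tolist())
E
```

```text
pics
0.0 [0.2435831  0.57496837 0.24045232] [[ 9.20701074e-01 -3.90267751e-01 -7.84089730e-04]
 [-3.90268532e-01 -9.20698827e-01 -2.03547657e-03]
 [ 7.24703717e-05  2.18007102e-03 -9.99997621e-01]] 0.9994888516786112
top [[474.3, 0.0, 280.3], [0.0, 474.3, 211.0], [0.0, 0.0, 1.0]] [[-0.041, -0.999, -0.004, -0.015], [-0.977, 0.041, -0.211, 0.522], [0.211, -0.004, -0.978, 1.015], [0.0, 0.0, 0.0, 1.0]]
scene [[482.3, 0.0, 280.5], [0.0, 482.3, 213.1], [0.0, 0.0, 1.0]] [[0.528, -0.849, -0.012, -0.296], [-0.428, -0.254, -0.867, 0.284], [0.733, 0.463, -0.498, 0.838], [0.0, 0.0, 0.0, 1.0]]
```

View pics/top0.png

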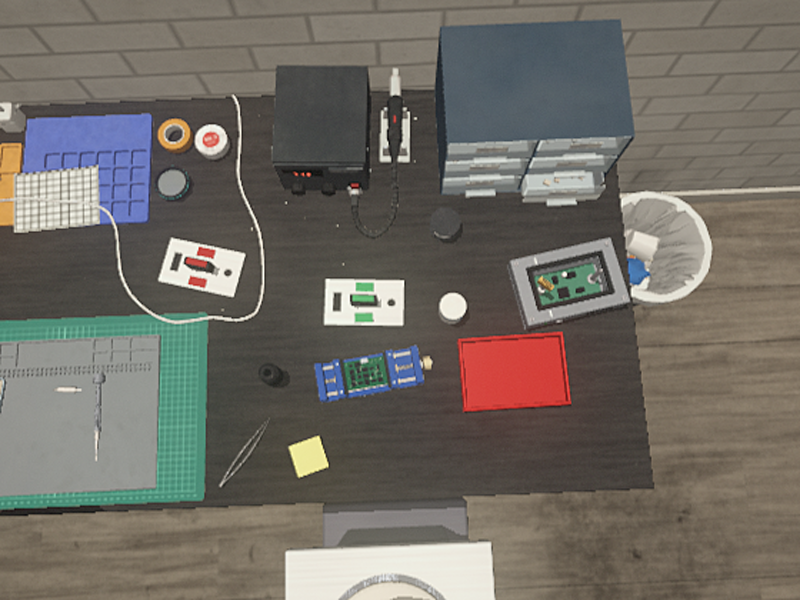

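View pics/scene0.png

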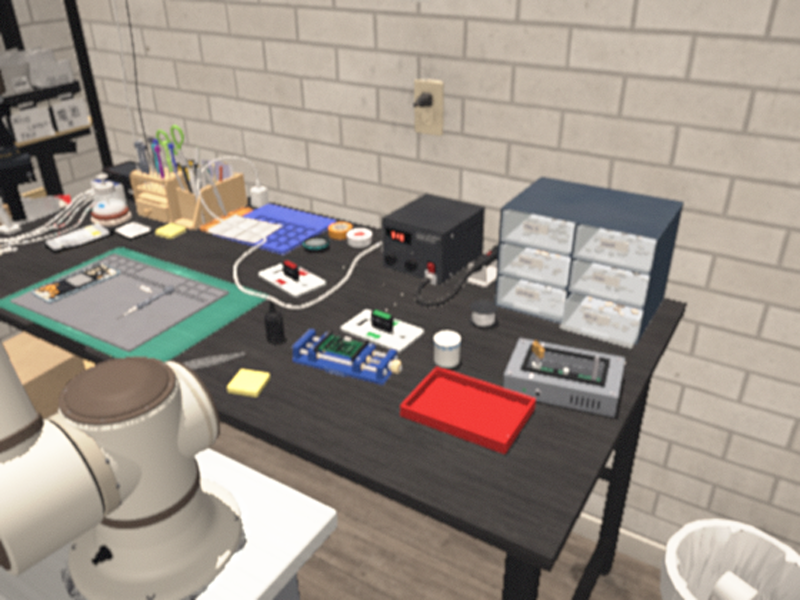

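The top view shows the red cover at about (201,266), the green cover at (364,302), the unit at (571,283) with its fastener at the left (544,288) and pin at (604,272), and the tray at (515,372). The jar is at (453,308), the bottle at (270,374) and the spool at (446,225).

```bash
cat > h.py <<'E'
from station import r
import cv2,numpy as np
def ray(name,uv,z,P=None,scale=1.0):
    P=P or r.camera_params(name); K=np.array(P['camera_matrix']);E=np.array(P['extrinsics'])
    R,t=E[:3,:3],E[:3,3]; c=-R.T@t
    uv=np.array(uv,float).reshape(-1,2)/scale
    d=np.c_[uv,np.ones(len(uv))]@np.linalg.inv(K).T@R
    return c+d*((z-c[2])/d[:,2])[:,None]
E
python3 - <<'E'
from h import *
S=800/560
def box(n,c,z):
    w=ray('top',c,z,scale=S)[:,:2]; m=w.mean(0)
    e=[np.linalg.norm(w[i]-w[i-1]) for i in range(4)]
    print(n,m.round(4),np.round(e,3)); 
    # +y axis direction (left side minus right side midpoints): corners order TL,TR,BR,BL
    d=(w[0]+w[3]-w[1]-w[2])/2; print('  yaw of y axis',np.degrees(np.arctan2(-d[0],d[1])).round(1))
box('rej',[(172,238),(245,268),(236,297),(159,266)],.006)
box('pass',[(325,279),(405,280),(404,326),(323,324)],.006)
box('unit',[(509,262),(618,237),(632,300),(526,329)],.036)
box('tray',[(459,340),(563,333),(570,404),(464,411)],.02)
for n,p,z in [('fast',(544,286),.068),('pin',(604,270),.065),('spool',(446,218),.03),('jar',(453,303),.045),('bottle',(269,370),.06),('rejhole',(229,272),.006),('rejslot',(176,261),.006),('passhole',(391,302),.006),('passslot',(337,300),.006)]:
    print(n,ray('top',p,z,scale=S).round(3))
E
```

```text
rej [0.6038 0.2919] [0.052 0.137 0.051 0.142]
  yaw of y axis -24.7
pass [0.5325 0.0234] [0.076 0.133 0.078 0.133]
  yaw of y axis -3.5
unit [ 0.5457 -0.3142] [0.113 0.185 0.107 0.179]
  yaw of y axis 11.9
tray [ 0.4059 -0.213 ] [0.113 0.169 0.114 0.168]
  yaw of y axis 1.4
fast [[ 0.533 -0.262  0.068]]
pin [[ 0.556 -0.36   0.065]]
spool [[ 0.664 -0.118  0.03 ]]
jar [[ 0.517 -0.12   0.045]]
bottle [[0.42  0.171 0.06 ]]
rejhole [[0.593 0.248 0.006]]
rejslot [[0.616 0.337 0.006]]
passhole [[ 0.531 -0.021  0.006]]
passslot [[0.538 0.068 0.006]]
```

Emit:
drive_tool:
  steps: [0,0,0,0.0368,0.01,0,1,0,0,0,0.0368,0.01,0,1,0,0,0,0.0368,0.01,0,1,0,0,0,0.0368,0.01,0,1,0,0,0,0.0368,0.01,0,1,0,0,0,0.0368,0.01,0,1,0,0,0,0.0368,0.01,0,1,0,0,0,0.0368,0.01,0,1,0,0,0,0.0368,0.01,0,1,0,0,0,0.0368,0.01,0,1]

```text
time_s: 0.93
tcp_pos: [0.5446, 0.3383, 0.2411]
ee_rot: [[0.921, -0.39, -0.001], [-0.39, -0.921, -0.001], [-0.001, 0.001, -1.0]]
wrist_force: [0.9, 0.1, -0.1]
gripper_width: 1.001
gripper_force: 0.0
```

Emit:
drive_tool:
  steps: [0,0,0.12,0.0368,0.01,0,1,0,0,0.12,0.0368,0.01,0,1,0,0,0.12,0,0,0,1,0,0,0.12,0,0,0,1,0,0,0.12,0,0,0,1,0,0,0.12,0,0,0,1,0,0,0.12,0,0,0,1,0,0,0.12,0,0,0,1,0,0,0.12,0,0,0,1,0,0,0.12,0,0,0,1]

```text
time_s: 1.77
tcp_pos: [0.6003, 0.2891, 0.2408]
ee_rot: [[-0.036, -0.999, -0.001], [-0.999, 0.036, -0.001], [0.001, 0.001, -1.0]]
wrist_force: [0.2, -0.3, -0.1]
gripper_width: 1.002
gripper_force: 0.0
```

Emit:
drive_tool:
  steps: [0,0,0.12,0,0,0,1,0,0,0.12,0,0,0,1,0,0,0.12,0,0,0,1,0,0,0.04,0,0,0,1,0,0,0,0,0,0,1,0,0,0,0,0,0,1]

```text
time_s: 2.27
tcp_pos: [0.6004, 0.2892, 0.241]
ee_rot: [[-0.416, -0.909, -0.001], [-0.909, 0.416, -0.0], [0.001, 0.001, -1.0]]
wrist_force: [-0.3, -0.4, 0.2]
gripper_width: 0.998
gripper_force: 0.0
```

```bash
python3 - <<'E'
from h import *
s=r.sense(); print(s['time_s'],np.round(s['tcp_pos'],4),np.round(s['joints'],1),s['wrist_force'])
R=np.array(s['ee_rot']);print('yaw',np.degrees(np.arctan2(R[1,0],R[0,0])))
P=r.camera_params('wrist');E=np.array(P['extrinsics']);c=-E[:3,:3].T@E[:3,3]
print('cam in tool',R.T@(c-s['tcp_pos']),(R.T@E[:3,:3].T).round(2).tolist(),np.round(P['camera_matrix'],1).tolist())
im=r.capture('wrist');np.savez('w1.npz',im=im,K=P['camera_matrix'],E=E)
cv2.imwrite('pics/w1.png',cv2.resize(im,(800,600),interpolation=cv2.INTER_CUBIC))
E
```

```text
2.2667 [0.6004 0.2892 0.241 ] [ 39.6  26.2   6.9  -0.  -70.8 -64.2] [-0.30015435 -0.43483774  0.24872717]
yaw -114.56673554174034
cam in tool [ 0.07891005 -0.00093698 -0.14317043] [[0.0, -0.96, -0.29], [1.0, 0.0, -0.0], [0.0, -0.29, 0.96]] [[356.2, 0.0, 281.4], [0.0, 356.2, 216.8], [0.0, 0.0, 1.0]]
```

View pics/w1.png

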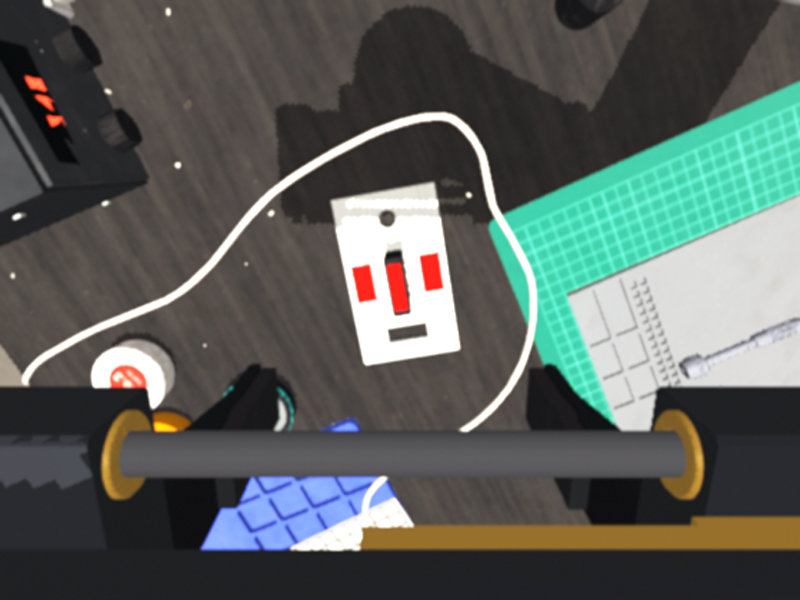

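The wrist picture shows the red cover with corners (331,200),(434,183),(460,348),(364,365), hole (388,218), slot (407,332) and handle top centre (398,288).

```bash
cat >> h.py <<'E'
def fit(name,pix,obj,P=None,scale=800/560):
    """pix: list of (u,v); obj: list of (x,y,zworld) in body coords -> x,y,yaw least squares on plane"""
    w=np.array([ray(name,p,o[2],P,scale)[0,:2] for p,o in zip(pix,obj)])
    o=np.array(obj)[:,:2]
    wc,oc=w-w.mean(0),o-o.mean(0)
    a=np.arctan2((oc[:,0]*wc[:,1]-oc[:,1]*wc[:,0]).sum(),(oc*wc).sum())
    Rm=np.array([[np.cos(a),-np.sin(a)],[np.sin(a),np.cos(a)]])
    t=w.mean(0)-Rm@o.mean(0)
    return t,np.degrees(a),(np.linalg.norm(w-(o@Rm.T+t),axis=1)*1000).round(1)
def go(xy,bodyyaw_of_y=None):
    "tool-frame x,y,z shift to xy and turn(rad about tool z) so that tool x is along -y of a body with given yaw"
    s=r.sense();R=np.array(s['ee_rot']);p=np.array(s['tcp_pos'])
    d=R.T@np.array([xy[0]-p[0],xy[1]-p[1],0])
    y=np.degrees(np.arctan2(R[1,0],R[0,0])); o='tcp %s yaw %.1f shift %s'%(p.round(4),y,d.round(4))
    if bodyyaw_of_y is not None: o+=' turn %.3f'%-np.radians((bodyyaw_of_y-90-y+180)%360-180)
    print(o)
E
python3 - <<'E'
from h import *
z=.006
px=[(331,200),(434,183),(460,348),(364,365),(388,218),(407,332),(398,288)]
ob=[(-.038,-.065,z),(.038,-.065,z),(.038,.065,z),(-.038,.065,z),(0,-.045,z),(0,.045,z),(0,0,.036)]
D=np.load('w1.npz');P=dict(camera_matrix=D['K'],extrinsics=D['E'])
# orientation: image left = tool -y
w=ray('wrist',px,z,P,800/560)[:,:2];print(w.round(3).tolist())
print(fit('wrist',px,ob,P))
ob2=[(-a,b,c) for a,b,c in ob];print(fit('wrist',px,ob2,P))
E
```

```text
[[0.628, 0.222], [0.555, 0.242], [0.587, 0.368], [0.662, 0.349], [0.595, 0.251], [0.619, 0.338], [0.611, 0.303]]
(array([0.60755392, 0.29527342]), np.float64(-15.02514887733681), array([76.3, 75.5, 77.1, 76.8,  0.7,  0.7,  0.6]))
(array([0.60755392, 0.29527342]), np.float64(-14.83364564627506), array([0.4, 0.5, 0.9, 1.4, 0.8, 0.8, 0.6]))
```

Emit:
drive_tool:
  steps: [0,0,-0.085,-0.0042,-0.002,0.025,1,0,0,-0.085,-0.0042,-0.002,0.025,1,0,0,0,0,0,0.03,1,0,0,0,0,0,0.03,1,0,0,0,0,0,0.03,0.8,0,0,0,0,0,0.03,0.6,0,0,0,0,0,0.025,0.5,0,0,0,0,0,0.01,0.5,0,0,0,0,0,0.007,0.5,0,0,0,0,0,0,0.5]

```text
time_s: 3.15
tcp_pos: [0.6072, 0.2953, 0.0286]
ee_rot: [[-0.257, -0.967, -0.001], [-0.967, 0.257, -0.001], [0.001, 0.001, -1.0]]
wrist_force: [-0.4, -0.3, -0.6]
gripper_width: 0.628
gripper_force: 0.0
```

```bash
python3 -c "
from h import *
go((.6076,.2953),-14.8)"
```

```text
tcp [0.6072 0.2953 0.0286] yaw -104.9 shift [-0.0001 -0.0004 -0.    ] turn -0.001
```

Close, then lift 0.12.

Emit:
drive_tool:
  steps: [0,0,0,0,0,0,0,0,0,0,0,0,0,0,0,0,0,0,0,0,0,0,0,0,0,0,0,0,0,0,0,0,0,0,0,0,0,0,0,0,0,0,0,0,0,0,0,0,0,0,0,0,0,0,0,0,0,0,0,0,0,0,0]

```text
time_s: 3.9
tcp_pos: [0.6075, 0.2957, 0.0301]
ee_rot: [[-0.257, -0.966, 0.0], [-0.966, 0.257, 0.0], [-0.0, -0.0, -1.0]]
wrist_force: [-1.1, -0.5, 2.9]
gripper_width: 0.156
gripper_force: 30.0
```

Emit:
drive_tool:
  steps: [0,0,0,0,0,-0.01,0,0,0,0,0,0,-0.02,0,0,0,0,0,0,-0.03,0,0,0,0,0,0,-0.03,0,0,0,0,0,0,-0.03,0,0,0,0,0,0,-0.03,0,0,0,0,0,0,0,0]

```text
time_s: 4.48
tcp_pos: [0.6106, 0.2971, 0.1878]
ee_rot: [[-0.256, -0.967, 0.012], [-0.967, 0.256, 0.007], [-0.009, -0.01, -1.0]]
wrist_force: [0.7, 0.1, 0.4]
gripper_width: 0.159
gripper_force: 30.0
```

```bash
python3 -c "
from h import *
go((.4059,-.213),1.4)"
```

```text
tcp [0.6106 0.2971 0.1878] yaw -104.8 shift [ 0.5454  0.0673 -0.0058] turn -0.283
```

Emit:
drive_tool:
  steps: [0,0,0,0.02,0.0025,0,0,0,0,0,0.03,0.0037,0,0,0,0,0,0.035,0.0043,0,0,0,0,0,0.035,0.0043,0,0,0,0,0,0.035,0.0043,0,0,0,0,0,0.035,0.0043,0,0,0,0,0,0.035,0.0043,0,0,0,0,0,0.035,0.0043,0,0,0,0,0,0.035,0.0043,0,0,0,0,0,0.035,0.0043,0,0]

```text
time_s: 5.32
tcp_pos: [0.4821, -0.0144, 0.1797]
ee_rot: [[-0.257, -0.966, 0.0], [-0.966, 0.257, 0.0], [-0.0, -0.0, -1.0]]
wrist_force: [0.5, -0.2, -1.1]
gripper_width: 0.162
gripper_force: 30.0
```

Emit:
drive_tool:
  steps: [0,0,0,0.035,0.0043,0,0,0,0,0,0.035,0.0043,0,0,0,0,0,0.035,0.0043,0,0,0,0,0,0.03,0.0037,0,0,0,0,0,0.02,0.0025,0,0,0,0,-0.07,0,0,0,0,0,0,-0.07,0,0,0,0,0,0,-0.07,0,0,0,0,0,0,-0.07,0,0,0,0,0,0,0,0,0,0,0]

```text
time_s: 6.15
tcp_pos: [0.4248, -0.158, 0.1796]
ee_rot: [[0.021, -1.0, 0.0], [-1.0, -0.021, 0.0], [-0.0, -0.0, -1.0]]
wrist_force: [0.0, 0.0, -1.5]
gripper_width: 0.161
gripper_force: 30.0
```

```bash
python3 - <<'E'
from h import *
go((.4059,-.213),1.4)
s=r.sense();print(np.array(s['ee_rot']).round(3).tolist())
im=r.capture('top');cv2.imwrite('pics/top1.png',cv2.resize(im[180:320,290:460],None,fx=4.2,fy=4.2,interpolation=cv2.INTER_CUBIC))
P=r.camera_params('wrist');im=r.capture('wrist');np.savez('w2.npz',im=im,K=P['camera_matrix'],E=P['extrinsics'])
E
```

```text
tcp [ 0.4248 -0.158   0.1796] yaw -88.8 shift [ 0.0546  0.02   -0.    ] turn -0.004
[[0.021, -1.0, 0.0], [-1.0, -0.021, 0.0], [-0.0, -0.0, -1.0]]
```

View pics/top1.png

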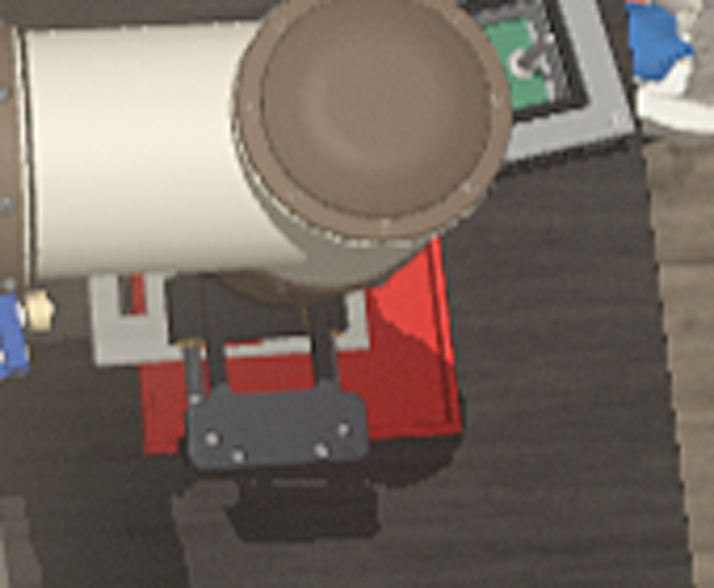

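Emit:
drive_tool:
  steps: [0,0,0,0.02,0.008,0,0,0,0,0,0.02,0.008,0,0,0,0,0,0.0146,0.004,0.01,0,0,0,0,0,0,0.03,0,0,0,0,0,0,0.03,0,0,0,0,0,0,0.03,0,0,0,0,0,0,0.02,0,0,0,0,0,0,0.013,0,0,0,0,0,0,0.011,0,0,0,0,0,0,0,0]

```text
time_s: 7.08
tcp_pos: [0.4058, -0.2128, 0.0343]
ee_rot: [[0.019, -1.0, -0.003], [-1.0, -0.019, -0.0], [-0.0, 0.003, -1.0]]
wrist_force: [-0.4, -0.1, -1.8]
gripper_width: 0.156
gripper_force: 30.0
```

Emit:
drive_tool:
  steps: [0,0,0,0,0,0,0.4,0,0,0,0,0,0,0.4,0,0,0,0,0,0,0.4,0,0,0,0,0,0,0.4,0,0,0,0,0,-0.02,0.4,0,0,0,0,0,-0.03,0.4,0,0,0,0,0,-0.04,0.5,0,0,0,0,0,-0.04,0.7,0,0,0,0,0,-0.04,1,0,0,0,0,0,-0.04,1]

```text
time_s: 7.92
tcp_pos: [0.4055, -0.2127, 0.2481]
ee_rot: [[0.02, -1.0, 0.001], [-1.0, -0.02, -0.0], [0.0, -0.001, -1.0]]
wrist_force: [1.4, -0.2, 0.4]
gripper_width: 0.617
gripper_force: 0.0
```

```bash
python3 - <<'E'
from h import *
go((.5457,-.3142),11.9)
# above fastener with head guess; camera 79mm ahead along tool x
E
```

```text
tcp [ 0.4055 -0.2127  0.2481] yaw -88.9 shift [ 0.1042 -0.1382  0.0002] turn -0.188
```

Emit:
drive_tool:
  steps: [0,0,0,0.02,-0.027,0,1,0,0,0,0.022,-0.029,0,1,0,0,0,0.022,-0.029,0,1,0,0,0,0.022,-0.029,0,1,0,0,0,0.018,-0.024,0,1,0,0,-0.094,0,0,0,1,0,0,-0.094,0,0,0,1,0,0,0,0,0,0,1,0,0,0,0,0,0,1]

```text
time_s: 8.67
tcp_pos: [0.546, -0.314, 0.2456]
ee_rot: [[0.204, -0.979, -0.0], [-0.979, -0.204, 0.0], [-0.0, 0.0, -1.0]]
wrist_force: [-1.1, -0.1, -0.2]
gripper_width: 1.001
gripper_force: 0.0
```

```bash
python3 - <<'E'
from h import *
go((.5457,-.3142),11.9)
P=r.camera_params('wrist');im=r.capture('wrist');np.savez('w3.npz',im=im,K=P['camera_matrix'],E=P['extrinsics'])
cv2.imwrite('pics/w3.png',cv2.resize(im,(800,600),interpolation=cv2.INTER_CUBIC))
E
```

```text
tcp [ 0.546  -0.314   0.2456] yaw -78.2 shift [ 0.0001  0.0004 -0.    ] turn -0.002
```

View pics/w3.png

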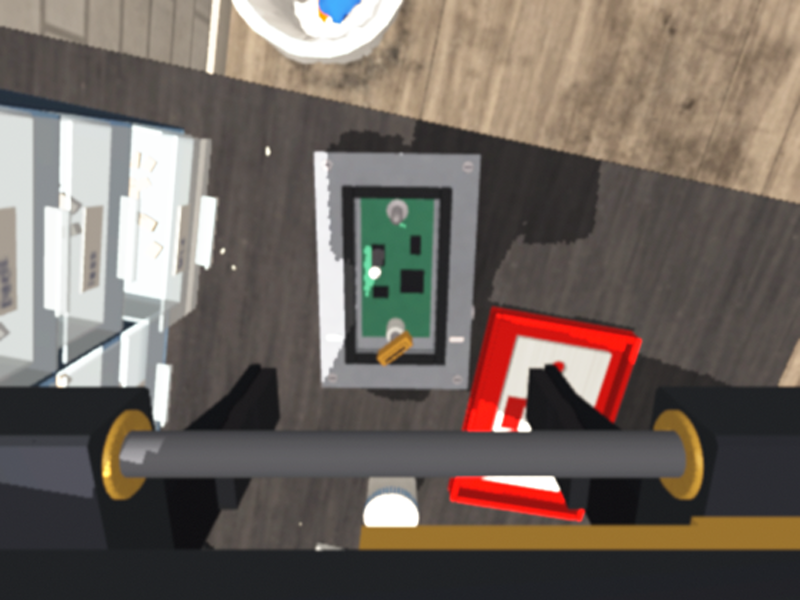

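The red cover lies flat in the tray. The unit has corners at about (314,152),(481,154),(468,388),(322,388), with the fastener near (394,348) and the pin near (397,205). I'll enlarge this part.

```bash
python3 - <<'E'
from h import *
im=np.load('w3.npz')['im'];c=im[98:280,212:348]
cv2.imwrite('pics/w3c.png',cv2.resize(c,None,fx=3.2,fy=3.2,interpolation=cv2.INTER_CUBIC))
E
```

```text
(no output)
```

View pics/w3c.png

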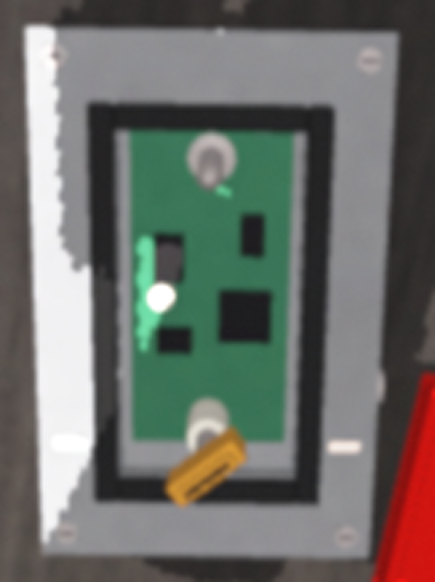

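Crop (offset 212,98, x3.2): corners at (25,27),(399,34),(369,556),(43,552), white marks at (70,443) and (345,447). The pin tip is at (211,185) and the wing head is centred at (207,468), with long edges from (167,490) to (236,432) and from (183,507) to (246,457).

```bash
python3 - <<'E'
from h import *
D=np.load('w3.npz');P=dict(camera_matrix=D['K'],extrinsics=D['E'])
C=lambda l:[(212+x/3.2,98+y/3.2) for x,y in l]
z=.036
px=C([(25,27),(399,34),(369,556),(43,552)]);ob=[(.055,-.085,z),(-.055,-.085,z),(-.055,.085,z),(.055,.085,z)]
print(fit('wrist',px,ob,P,1))
px2=px+C([(211,185),(207,468)]);ob2=ob+[(0,-.045,.065),(0,.045,.067)]
t,a,e=fit('wrist',px2,ob2,P,1);print(t,a,e)
t,a,e=fit('wrist',px2[4:],ob2[4:],P,1);print('pin-fast',t,a,e)
m=ray('wrist',C([(70,443),(345,447)]),z,P,1);d=m[0]-m[1];print('marks',m.round(4).tolist(),np.degrees(np.arctan2(d[1],d[0])))
for zz,l in [(.064,[(167,490),(236,432)]),(.064,[(183,507),(246,457)]),(.068,[(190,485),(230,455)])]:
    w=ray('wrist',C(l),zz,P,1);d=w[0]-w[1];print(w.round(4).tolist(),np.linalg.norm(d[:2]),'head world angle',np.degrees(np.arctan2(d[1],d[0])))
E
```

```text
(array([ 0.55021456, -0.31033969]), np.float64(10.93514036846162), array([0.4, 0.6, 0.4, 0.3]))
[ 0.55014123 -0.31055359] 10.925790493096013 [0.6 0.7 0.2 0.2 2.4 3.2]
pin-fast [ 0.54999456 -0.3109814 ] 10.825098262462369 [2.8 2.8]
marks [[0.5859, -0.2571, 0.036], [0.4971, -0.2742, 0.036]] 10.90942949919084
[[0.5524, -0.2588, 0.064], [0.5356, -0.2815, 0.064]] 0.028221512409526122 head world angle 53.53168589509564
[[0.5465, -0.2543, 0.064], [0.531, -0.2743, 0.064]] 0.025297111532045186 head world angle 52.14757447993047
[[0.546, -0.2634, 0.068], [0.5362, -0.2754, 0.068]] 0.01544164744793777 head world angle 50.44334407018773
```

```bash
python3 -c "
from h import *
go((.5417,-.2663))"
```

```text
tcp [ 0.546  -0.3139  0.2458] yaw -78.2 shift [-0.0475 -0.0056 -0.    ]
```

Emit:
drive_tool:
  steps: [0,0,0,-0.0237,-0.0028,0.01,0.8,0,0,0,-0.0238,-0.0028,0.02,0.5,0,0,0.123,0,0,0.02,0.4,0,0,0.123,0,0,0.02,0.4,0,0,0.123,0,0,0.02,0.4,0,0,0.123,0,0,0.01,0.4,0,0,0.123,0,0,0.01,0.4,0,0,0.123,0,0,0,0.4,0,0,0.123,0,0,0,0.4,0,0,0,0,0,0,0.4]

```text
time_s: 9.55
tcp_pos: [0.5416, -0.2662, 0.1359]
ee_rot: [[-0.61, -0.792, 0.0], [-0.792, 0.61, -0.0], [-0.0, -0.0, -1.0]]
wrist_force: [-0.2, -0.6, 0.6]
gripper_width: 0.421
gripper_force: 0.0
```

```bash
python3 -c "
from h import *
go((.5417,-.2663))"
```

```text
tcp [ 0.5416 -0.2662  0.1359] yaw -127.6 shift [ 0.0001 -0.0001  0.    ]
```

Descend 0.072 to z=0.064 and close.

Emit:
drive_tool:
  steps: [0,0,0,0,0,0.02,0.4,0,0,0,0,0,0.02,0.4,0,0,0,0,0,0.02,0.4,0,0,0,0,0,0.012,0.4,0,0,0,0,0,0,0.4,0,0,0,0,0,0,0,0,0,0,0,0,0,0,0,0,0,0,0,0,0,0,0,0,0,0,0,0,0,0,0,0,0,0,0]

```text
time_s: 10.38
tcp_pos: [0.5417, -0.2663, 0.0643]
ee_rot: [[-0.608, -0.794, 0.0], [-0.794, 0.608, 0.0], [-0.0, -0.0, -1.0]]
wrist_force: [-3.9, 2.7, 3.6]
gripper_width: 0.107
gripper_force: 2.7
```

Emit:
drive_tool:
  steps: [0,0,0,0,0,0,0,0,0,0,0,0,0,0]

```text
time_s: 10.55
tcp_pos: [0.5413, -0.2661, 0.0642]
ee_rot: [[-0.608, -0.794, -0.001], [-0.794, 0.608, 0.0], [0.0, 0.001, -1.0]]
wrist_force: [-2.4, 3.0, 4.8]
gripper_width: 0.089
gripper_force: 30.0
```

Emit:
drive_tool:
  steps: [0,0,0.0908,0,0,0,0,0,0,0.0908,0,0,0,0,0,0,0.0908,0,0,0,0,0,0,0.0908,0,0,0,0,0,0,0.0908,0,0,0,0,0,0,0.0908,0,0,0,0,0,0,0.0908,0,0,0,0,0,0,0.0908,0,0,0,0,0,0,0,0,0,0,0,0,0,0,0,0,0,0]

```text
time_s: 11.38
tcp_pos: [0.5412, -0.2659, 0.0642]
ee_rot: [[-0.982, -0.19, -0.001], [-0.19, 0.982, 0.001], [0.001, 0.001, -1.0]]
wrist_force: [-3.0, 4.0, 6.1]
gripper_width: 0.086
gripper_force: 30.0
```

```bash
python3 -c "
from h import *
go((.5417,-.2663));s=r.sense();print(s['wrist_force'],s['moment'])"
```

```text
tcp [ 0.5412 -0.2659  0.0642] yaw -169.0 shift [-0.0004 -0.0005 -0.    ]
[-2.99788365  4.04349909  6.08054402] [ 1.19843501  0.76768824 -0.07574427]
```

Emit:
drive_tool:
  steps: [0,0,0,0,0,0,0.35,0,0,0,0,0,0,0.35,0,0,0,0,0,0,0.35,0,0,0,0,0,-0.02,0.35,0,0,0,0,0,-0.04,0.5,0,0,0,0,0,-0.04,0.8,0,0,0,0,0,-0.04,1,0,0,0,0,0,-0.03,1,0,0,0,0,0,0,1,0,0,0,0,0,0,1]

```text
time_s: 12.22
tcp_pos: [0.5429, -0.2667, 0.2358]
ee_rot: [[-0.982, -0.19, 0.006], [-0.19, 0.982, -0.001], [-0.005, -0.002, -1.0]]
wrist_force: [0.4, -0.5, -1.4]
gripper_width: 0.718
gripper_force: 0.0
```

```bash
python3 - <<'E'
from h import *
go((.5325,.0234),-3.5)
P=r.camera_params('wrist');im=r.capture('wrist');np.savez('w4.npz',im=im,K=P['camera_matrix'],E=P['extrinsics'])
E=P['extrinsics'];q=E[:3,:3]@[.5417,-.2663,.06]+E[:3,3];q=P['camera_matrix']@q;u,v=(q[:2]/q[2]).astype(int);print(u,v)
x0,y0=u-70,v-52
print(x0,y0);cv2.imwrite('pics/w4c.png',cv2.resize(im[y0:y0+105,x0:x0+140],None,fx=5,fy=5,interpolation=cv2.INTER_CUBIC))
E
```

```text
tcp [ 0.5429 -0.2667  0.2358] yaw -169.0 shift [-0.0449  0.2868 -0.0004] turn -1.318
283 196
213 144
```

View pics/w4c.png

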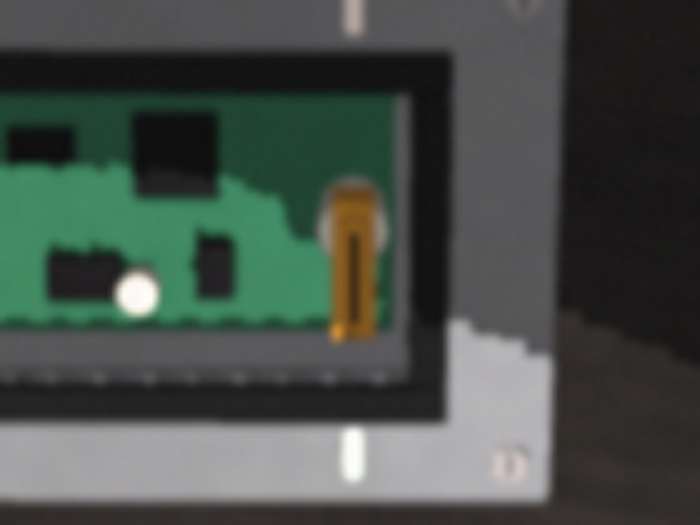

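The wing head now lies along both white marks: the crest is at x=354 and the marks at 353 and 354. Next, the passed cover.

Emit:
drive_tool:
  steps: [0,0,0,-0.0045,0.0287,0,1,0,0,0,-0.0045,0.0287,0,1,0,0,0,-0.0045,0.0287,0,1,0,0,0,-0.0045,0.0287,0,1,0,0,0,-0.0045,0.0287,0,1,0,0,0,-0.0045,0.0287,0,1,0,0,0,-0.0045,0.0287,0,1,0,0,0,-0.0045,0.0287,0,1,0,0,0,-0.0045,0.0287,0,1,0,0,0,-0.0045,0.0287,0,1]

```text
time_s: 13.1
tcp_pos: [0.5303, 0.025, 0.2313]
ee_rot: [[-0.982, -0.19, -0.004], [-0.19, 0.982, -0.001], [0.004, -0.0, -1.0]]
wrist_force: [1.0, -0.6, 0.4]
gripper_width: 1.0
gripper_force: 0.0
```

Emit:
drive_tool:
  steps: [0,0,-0.12,0,0,0,1,0,0,-0.12,0,0,0,1,0,0,-0.12,0,0,0,1,0,0,-0.12,0,0,0,1,0,0,-0.12,0,0,0,1,0,0,-0.12,0,0,0,1,0,0,-0.12,0,0,0,1,0,0,-0.12,0,0,0,1,0,0,-0.12,0,0,0,1,0,0,-0.12,0,0,0,1]

```text
time_s: 13.93
tcp_pos: [0.5306, 0.0237, 0.2312]
ee_rot: [[-0.173, -0.985, -0.004], [-0.985, 0.173, -0.001], [0.002, 0.004, -1.0]]
wrist_force: [0.1, -0.1, -1.1]
gripper_width: 1.001
gripper_force: 0.0
```

Emit:
drive_tool:
  steps: [0,0,-0.118,0,0,0,1,0,0,0,0,0,0,1,0,0,0,0,0,0,1]

```text
time_s: 14.18
tcp_pos: [0.5308, 0.0237, 0.2318]
ee_rot: [[-0.065, -0.998, -0.003], [-0.998, 0.065, -0.001], [0.001, 0.003, -1.0]]
wrist_force: [-0.7, -0.6, -0.1]
gripper_width: 0.999
gripper_force: 0.0
```

```bash
python3 - <<'E'
from h import *
go((.5325,.0234),-3.5)
P=r.camera_params('wrist');im=r.capture('wrist');np.savez('w5.npz',im=im,K=P['camera_matrix'],E=P['extrinsics'])
cv2.imwrite('pics/w5.png',cv2.resize(im[110:280,200:360],None,fx=3.5,fy=3.5,interpolation=cv2.INTER_CUBIC))
E
```

```text
tcp [0.5308 0.0237 0.2318] yaw -93.7 shift [ 0.0002 -0.0017 -0.    ] turn -0.004
```

View pics/w5.png

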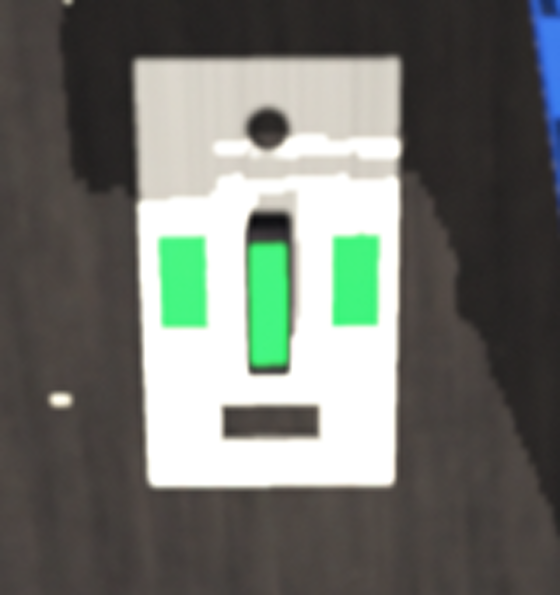

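Crop (offset 200,110, x3.5): corners (133,57),(402,56),(395,487),(150,487), hole (267,128), slot (271,422), handle top about (268,305).

```bash
python3 - <<'E'
from h import *
D=np.load('w5.npz');P=dict(camera_matrix=D['K'],extrinsics=D['E'])
px=[(200+x/3.5,110+y/3.5) for x,y in [(133,57),(402,56),(395,487),(150,487),(267,128),(271,422),(268,305)]]
z=.006
ob=[(.038,-.065,z),(-.038,-.065,z),(-.038,.065,z),(.038,.065,z),(0,-.045,z),(0,.045,z),(0,0,.036)]
t,a,e=fit('wrist',px,ob,P,1);print(t,a,e);go(t,a)
E
```

```text
[0.53565283 0.02518916] -3.290912913342181 [1.3 1.1 2.1 1.4 0.9 0.3 0.2]
tcp [0.5309 0.0237 0.2322] yaw -93.7 shift [-0.0017 -0.0046 -0.    ] turn -0.007
```

Emit:
drive_tool:
  steps: [0,0,-0.007,-0.0017,-0.0046,0.025,1,0,0,0,0,0,0.03,1,0,0,0,0,0,0.03,0.8,0,0,0,0,0,0.03,0.6,0,0,0,0,0,0.03,0.5,0,0,0,0,0,0.03,0.5,0,0,0,0,0,0.02,0.5,0,0,0,0,0,0.01,0.5,0,0,0,0,0,0,0.5,0,0,0,0,0,0,0.5]

```text
time_s: 15.07
tcp_pos: [0.5364, 0.0253, 0.0283]
ee_rot: [[-0.055, -0.998, -0.0], [-0.998, 0.055, -0.0], [0.0, 0.0, -1.0]]
wrist_force: [0.5, 0.5, -0.7]
gripper_width: 0.522
gripper_force: 0.0
```

Emit:
drive_tool:
  steps: [0,0,0,0,0,0,0,0,0,0,0,0,0,0,0,0,0,0,0,0,0,0,0,0,0,0,0,0,0,0,0,0,0,0,0,0,0,0,0,0,0,0,0,0,0,0,0,0,0,0,0,0,0,0,0,0,0,0,0,0,0,0,0]

```text
time_s: 15.82
tcp_pos: [0.5361, 0.0253, 0.0288]
ee_rot: [[-0.054, -0.999, -0.0], [-0.999, 0.054, -0.0], [0.0, 0.0, -1.0]]
wrist_force: [-2.1, 0.4, 3.1]
gripper_width: 0.157
gripper_force: 30.0
```

Emit:
drive_tool:
  steps: [0,0,0,0,0,-0.01,0,0,0,0,0,0,-0.02,0,0,0,0,0,0,-0.03,0,0,0,0,0,0,-0.03,0,0,0,0,0,0,-0.03,0,0,0,0,0,0,-0.03,0,0,0,0,0,0,0,0,0,0,0,0,0,0,0]

```text
time_s: 16.48
tcp_pos: [0.5369, 0.0256, 0.1807]
ee_rot: [[-0.055, -0.998, 0.004], [-0.999, 0.055, 0.002], [-0.002, -0.004, -1.0]]
wrist_force: [-0.8, 0.3, -3.0]
gripper_width: 0.161
gripper_force: 30.0
```

```bash
python3 -c "
from h import *
go((.5502,-.3105),10.9)"
```

```text
tcp [0.5369 0.0256 0.1807] yaw -93.1 shift [ 0.3349 -0.0316 -0.0006] turn -0.245
```

Emit:
drive_tool:
  steps: [0,0,0,0.02,-0.0019,0,0,0,0,0,0.03,-0.0028,0,0,0,0,0,0.035,-0.0033,0,0,0,0,0,0.035,-0.0033,0,0,0,0,0,0.035,-0.0033,0,0,0,0,0,0.035,-0.0033,0,0,0,0,0,0.035,-0.0033,0,0,0,0,0,0.035,-0.0033,0,0,0,0,0,0.035,-0.0033,0,0,0,0,0,0.02,-0.0019,0,0]

```text
time_s: 17.32
tcp_pos: [0.5473, -0.2937, 0.1762]
ee_rot: [[-0.057, -0.998, -0.004], [-0.998, 0.057, 0.001], [-0.001, 0.004, -1.0]]
wrist_force: [0.2, 0.2, -1.4]
gripper_width: 0.155
gripper_force: 30.0
```

Emit:
drive_tool:
  steps: [0,0,-0.06,0.015,-0.0015,0,0,0,0,-0.06,0,0,0,0,0,0,-0.06,0,0,0,0,0,0,-0.065,0,0,0,0,0,0,0,0,0,0,0,0,0,0,0,0,0,0]

```text
time_s: 17.82
tcp_pos: [0.5485, -0.3056, 0.1768]
ee_rot: [[0.187, -0.982, -0.003], [-0.982, -0.187, 0.001], [-0.002, 0.003, -1.0]]
wrist_force: [0.3, -0.4, -1.8]
gripper_width: 0.161
gripper_force: 30.0
```

```bash
python3 -c "
from h import *
go((.5502,-.3105),10.9)"
```

```text
tcp [ 0.5485 -0.3056  0.1768] yaw -79.2 shift [ 0.0052 -0.0008 -0.    ] turn -0.002
```

Emit:
drive_tool:
  steps: [0,0,-0.002,0.0052,-0.0008,0.02,0,0,0,0,0,0,0.02,0,0,0,0,0,0,0.02,0,0,0,0,0,0,0.01,0,0,0,0,0,0,0,0,0,0,0,0,0,0,0]

```text
time_s: 18.32
tcp_pos: [0.5511, -0.3108, 0.1082]
ee_rot: [[0.191, -0.982, -0.001], [-0.982, -0.191, -0.0], [-0.0, 0.001, -1.0]]
wrist_force: [0.4, -0.7, -0.9]
gripper_width: 0.161
gripper_force: 30.0
```

```bash
python3 - <<'E'
from h import *
go((.5502,-.3105),10.9)
P=r.camera_params('wrist');im=r.capture('wrist');np.savez('w6.npz',im=im,K=P['camera_matrix'],E=P['extrinsics'])
cv2.imwrite('pics/w6.png',cv2.resize(im[30:280,140:420],None,fx=2.4,fy=2.4,interpolation=cv2.INTER_CUBIC))
E
```

```text
tcp [ 0.5511 -0.3108  0.1082] yaw -79.0 shift [-0.0005  0.0008  0.    ] turn 0.002
```

View pics/w6.png

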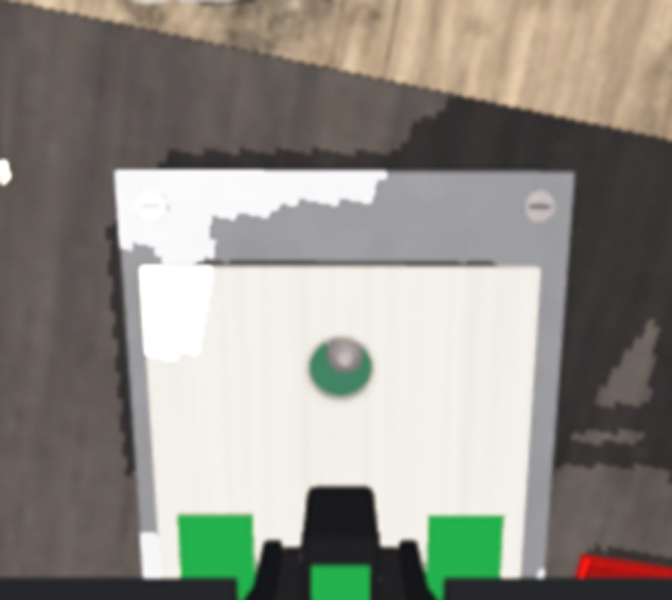

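The pin tip at crop (345,356) shows inside the hole, whose centre is (340,367). The plate's far corners are (138,266) and (541,266); the unit's are (114,170) and (575,171).

```bash
python3 - <<'E'
from h import *
D=np.load('w6.npz');P=dict(camera_matrix=D['K'],extrinsics=D['E'])
R=np.array(r.sense()['ee_rot']);p=np.array(r.sense()['tcp_pos'])
f=lambda x,y,z:(R.T@(ray('wrist',[(140+x/2.4,30+y/2.4)],z,P,1)[0]-p))[:2].round(4)
for n,a in dict(hole=(340,367,.0854),platL=(138,266,.0854),platR=(541,266,.0854),pin=(344,354,.065),pin_b=(345,340,.061),uL=(114,170,.036),uR=(575,171,.036)).items(): print(n,f(*a))
E
```

```text
hole [0.0461 0.0001]
platL [ 0.0657 -0.0383]
platR [0.0657 0.0384]
pin [0.045  0.0011]
pin_b [0.0474 0.0013]
uL [ 0.0842 -0.0539]
uR [0.084  0.0566]
```

Emit:
drive_tool:
  steps: [0,0,0.001,-0.0014,0.0011,0,0,0,0,0,0,0,0,0,0,0,0,0,0,0.006,0,0,0,0,0,0,0.006,0,0,0,0,0,0,0.006,0,0,0,0,0,0,0.006,0,0,0,0,0,0,0.006,0,0,0,0,0,0,0.004,0,0,0,0,0,0,0,0]

```text
time_s: 19.12
tcp_pos: [0.549, -0.3094, 0.073]
ee_rot: [[0.19, -0.982, -0.003], [-0.982, -0.19, 0.001], [-0.001, 0.002, -1.0]]
wrist_force: [0.4, -1.4, -2.2]
gripper_width: 0.157
gripper_force: 30.0
```

```bash
python3 - <<'E'
from h import *
go((.5502,-.3105),10.9);print(np.round(r.sense()['wrist_force'],1),np.round(r.sense()['moment'],2))
E
```

```text
tcp [ 0.549  -0.3094  0.073 ] yaw -79.0 shift [ 0.0013 -0.001  -0.    ] turn 0.001
[ 0.4 -1.4 -2.2] [0.08 0.01 0.03]
```

Emit:
drive_tool:
  steps: [0,0,0,0,0,0.0015,0,0,0,0,0,0,0.0015,0,0,0,0,0,0,0.0015,0,0,0,0,0,0,0.0015,0,0,0,0,0,0,0,0,0,0,0,0,0,0,0]

```text
time_s: 19.62
tcp_pos: [0.5501, -0.3098, 0.0694]
ee_rot: [[0.191, -0.982, 0.001], [-0.982, -0.191, -0.001], [0.001, -0.001, -1.0]]
wrist_force: [-1.1, 1.1, 2.5]
gripper_width: 0.161
gripper_force: 30.0
```

Emit:
drive_tool:
  steps: [0,0,0,0,0,0.001,0,0,0,0,0,0,0,0,0,0,0,0,0,0,0]

```text
time_s: 19.87
tcp_pos: [0.5501, -0.3098, 0.0682]
ee_rot: [[0.191, -0.982, 0.001], [-0.982, -0.191, -0.0], [0.001, -0.001, -1.0]]
wrist_force: [-1.0, 0.3, 4.9]
gripper_width: 0.157
gripper_force: 30.0
```

Emit:
drive_tool:
  steps: [0,0,0,0,0,0.0015,0,0,0,0,0,0,0,0,0,0,0,0,0,0,0]

```text
time_s: 20.12
tcp_pos: [0.5501, -0.3098, 0.0669]
ee_rot: [[0.191, -0.982, 0.001], [-0.982, -0.191, -0.001], [0.001, -0.001, -1.0]]
wrist_force: [-1.8, 2.1, 7.1]
gripper_width: 0.158
gripper_force: 30.0
```

Emit:
drive_tool:
  steps: [0,0,0,0,0,0.0015,0,0,0,0,0,0,0,0,0,0,0,0,0,0,0]

```text
time_s: 20.37
tcp_pos: [0.5501, -0.3098, 0.0668]
ee_rot: [[0.191, -0.982, 0.001], [-0.982, -0.191, -0.001], [0.001, -0.001, -1.0]]
wrist_force: [-4.1, 3.8, 12.2]
gripper_width: 0.154
gripper_force: 30.0
```

Emit:
drive_tool:
  steps: [0,0,0,0,0,0.001,0,0,0,0,0,0,0,0,0,0,0,0,0,0,0,0,0,0,0,0,0,0]

```text
time_s: 20.7
tcp_pos: [0.5501, -0.3098, 0.0667]
ee_rot: [[0.191, -0.982, 0.001], [-0.982, -0.191, -0.001], [0.001, -0.001, -1.0]]
wrist_force: [-5.1, 4.7, 17.6]
gripper_width: 0.161
gripper_force: 30.0
```

```bash
python3 - <<'E'
from h import *
a=r.capture('wrist')[30:280,140:420];b=r.capture('scene')[190:320,230:450]
a=cv2.resize(a,(400,357));b=cv2.resize(b,(400,236))
cv2.imwrite('pics/f.png',np.vstack([a,b]))
E
```

```text
(no output)
```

View pics/f.png

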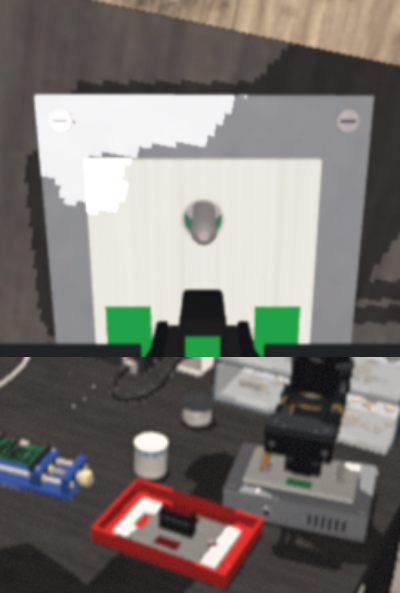

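The pin at (203,222) stands through the hole and the wing head rises above the cover. The cover sits flat on its stop, the red cover lies in the tray, and the jar and spool are standing. The bottle is outside this view, but the arm never went near it.

```bash
python3 -c "
from station import r
print(r.finish_job())"
```

```text
the job is handed in; nothing more can be done
None
```

The job is handed in at about 21 s: the rejected cover lies flat in the red tray, the fastener is aligned with its white marks, and the passed cover is fitted and still held down against its stop at about 18 N.

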